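# Drive the scrap out of the T-slot

## Robot

A 7-joint arm with a two-finger parallel gripper is mounted at the origin on a cart in front of the work surface, level with it; the furniture and walls round the work are solid. World frame = base frame: x ahead of the robot, y to its left, z up, the work surface at z = 0. Lengths are in m, angles in rad, forces in N, time in s.
With the tool pointing down it reaches from about 0.4 to 0.875 m from the base axis. Payload 19.3 kg.
Tool frame: the origin (TCP) lies at the very end of the fingers, on their centre line; the grasp point (between the pads) lies 19 mm behind it; z points along the fingers, y is the line along which they close (so a half turn about z gives the same grasp; the last joint's range is limited). The gripper opens to 85 mm and grips with 20 to 120 N. Pads are 22 mm wide; open, the fingers measure 114 mm over their backs; the gripper's body (76 mm by 85 mm) begins 54 mm behind the grasp point. The pads swing forward as they close: fully open they stand 13 mm farther back than shut.
Start: joints at [1.114, 0.521, -0.036, 1.599, 0.021, 1.021, -0.113], TCP at [0.236, -0.579, 0.231] pointing down, gripper open.
Joint ranges: [-2.91, 2.91], [-0.3, 2.13], [-1.5, 1.42], [0.17, 2.43], [-1.26, 4.41], [0.16, 1.93], [-2.52, 2.52]. Speed limits (rad/s): [1.89, 1.89, 2.39, 2.39, 3.01, 3.01, 3.01].

## Interface

Orientations are given as [roll, pitch, yaw] about the fixed x, y, z axes, in that order (R = Rz(yaw) Ry(pitch) Rx(roll)).
In Python, from workcell import monitor, viewer, bot gives the robot as it stands.
- The arm moves only by the tool move_arm, never from a script. Its arguments are lists of equal length, an entry for each row: "gripper": the opening, from 0 (shut) to 1 (fully open); "linear": the shift along the tool's x, y, z in cm, a list of three; "twist": the turn about the tool's z in degrees. A call has 1 to 8 rows; each row shifts and turns the commanded pose from where the row before left it, along the tool's axes as they then stand; what a row does not reach is not made up. A row lasts 1/10 s, in which the tool goes at most 50 mm and 8.59 degrees, less where a joint would pass 70% of its speed; a pose out of reach is approached as far as the arm can. A call with a gripper value outside its range is refused whole. The fingers move at their own pace and stop on an object; "squeeze" is the grip in N (left out, the last holds). Time passes only in rows, so rows that do not move let the fingers close. It gives the time, the measured TCP pose, the force, the opening and the grip force at its end, in the units of the state.
- monitor.observe(): the state, without advancing time (a new reading comes with each control period).
- viewer.grab_frame(name): name is "side" or "top"; returns a dict with "img" (480x640x3 uint8, red, green, blue), "K" (3x3 intrinsics, pixels), "eye" and "rotation" of the camera in the world. Camera axes: x right, y up, looking along -z (the intrinsics and any distortion apply to the point x, -y, -z); pixel columns grow to the right and rows downward; lengths in m; the calibration is good to about 2 mm. A picture is of the moment at which its call begins. There is no depth.
- bot.job_done(): hands the job in; it is judged then, once.
The state is a dict: "clock": time; "qpos": joint angles; "qd": joint speeds; "joint_efforts": joint torques, N m; "position": TCP position; "tool_rot": TCP orientation; "force": force on the tool from outside, world axes, zero at the start; "moment": the same for the moment, N m; "grip_width": finger opening in m; "finger_force": force on a finger pad.
Only numpy, scipy, OpenCV 4.12 (cv2) and the standard library are available. Lean on these libraries where they do the work, as an engineer would, in place of code of your own. Each camera call takes 0.05 s, during which the arm holds its last target. There are 200 camera calls.

## Task

An aluminium offcut is lodged in one of the two T-slots of the steel fixture plate. Take the wooden-gripped scraper, lower its blade into that slot between the offcut and the closed end, and push the offcut all the way out of the open end so that it lies flat on the bench, clear of the plate and just beyond that end; then lift the scraper out and stand it upright on the bench. Do not touch the offcut with the fingers, and leave the clamping stud in the other slot where it is.

Things in the scene. Friction and masses are not known exactly. Their poses are not given: they have to be found in the camera images.
- slotted_plate: Fixed dark steel plate 156 x 240 x 44 mm (x, y, z); origin: centre of underside, on the bench. Two T-slots along y, centred at x = -42 and +42: neck 26 wide from the top to z = 32, head 40 wide below, floor at z = 8. Open at y = -120 (robot's right; free bench beyond, 8 mm lower than the slot floor); closed at +y by a bright bar, inner face at y = +108.
- scrap: Lodged scrap: light aluminium block with a drilled hole, 32 x 48 x 20 mm (x, y, z), under 0.2 kg; origin: centre of underside. Starts on the floor of either slot, y along the slot, trapped under the lips (cannot be lifted out) but sliding freely; at least 70 mm of slot are free between it and the closed end.
- scraper: Hand scraper 86 mm tall, 0.28 kg, standing on its blade left of the plate; origin: centre of the blade's underside, z up. Steel blade 16 x 40 mm (x, y) to z = 32; guide shoe 38 x 52, z = 32 to 36, wider than the slot's neck: on the plate's top it holds the blade 4 mm off the slot floor; wooden grip 24 x 44 (x, y), z = 36 to 86. y goes along the slot, either way round.
- clamp_stud: Loose steel T-nut, 36 x 36 mm, with an upright threaded stud 16 mm thick, in the slot without the scrap; stays there. Origin: centre of its underside, on the slot floor; the stud's top is 60 mm above it (24 mm above the plate's top).
There are look-alikes about, which are no part of the job. What is shaped like the scraper but green is not meant.

How it is judged:
By the outcome, as a careful person would: the job done as asked, in the order asked, and still so for the second after the job is handed in, with the robot touching nothing.
It also fails if it takes over 58 s, if anything falls off the work surface, if the arm or the gripper's body presses on something with over 40 N, if the wrist force passes 120 N, or if a joint passes its speed limit or range.

## Working session

There is one attempt and no reset: what is moved stays moved. The work goes in short steps, Python scripts to look and compute and a tool call to move; the robot and the scene stay as the last step left them, time stands still between calls to the robot, and variables do not carry over. Pictures are saved under pics/ and viewed, at most 10 in all, crops included, and the job is handed in when it is done.

Besides the shell and the picture viewer there is one more tool, called after ">>>" in YAML: its name, and indented under it one key for each argument. move_arm: Moves the arm, as the interface text tells. Its arguments: {"type":"object","properties":{"gripper":{"type":"array"},"linear":{"type":"array"},"twist":{"type":"array"},"squeeze":{"type":"number"}},"required":["gripper","linear","twist"]}

```bash
mkdir -p pics; cat > h.py <<'E'
import numpy as np, cv2
from workcell import monitor, viewer, bot
def grab(n,f):
    d=viewer.grab_frame(n); cv2.imwrite(f'pics/{f}.png',d['img'][:,:,::-1]); np.savez(f'pics/{f}.npz',**{k:np.array(v) for k,v in d.items()}); return d
E
python3 - <<'E'
from h import *
for n in('side','top'):
    d=grab(n,n+'0'); print(d.keys(),d['K'],d['eye'],d['rotation'])
print(monitor.observe())
E
```

```text
dict_keys(['img', 'K', 'eye', 'rotation']) [[436.24784364   0.         325.1397208 ]
 [  0.         436.24784364 240.03903381]
 [  0.           0.           1.        ]] [ 0.53850994 -0.6188518   0.46340476] [ 1.07552702 -0.01298299 -0.0480205 ]
dict_keys(['img', 'K', 'eye', 'rotation']) [[610.56192169   0.         322.65970538]
 [  0.         610.56192169 236.71465831]
 [  0.           0.           1.        ]] [0.50551063 0.13740859 0.96150519] [ 0.10292317 -0.00251005 -1.57066805]
{'clock': 0.1, 'qpos': array([ 1.11382827,  0.52196319, -0.03630281,  1.59994436,  0.02117687,
        1.02115237, -0.11278212]), 'qd': array([ 0.00078909, -0.00186157,  0.00024522, -0.00324944, -0.00184202,
       -0.00144988,  0.0023875 ]), 'joint_efforts': array([ 4.36755829e-03, -9.28494430e+01,  1.98446989e+00, -3.70538986e+01,
        1.81536743e-02,  5.33615181e-03,  1.29377575e-06]), 'position': array([ 0.23558743, -0.57855441,  0.23078048]), 'tool_rot': array([-3.14051183e+00,  7.05052018e-05,  3.86741435e-01]), 'force': array([-0.44958535, -0.02535455, -0.19238456]), 'moment': array([ 0.00050884, -0.00052679,  0.04214182]), 'finger_force': 0.0, 'grip_width': 0.0849599927604076}
```

View pics/side0.png

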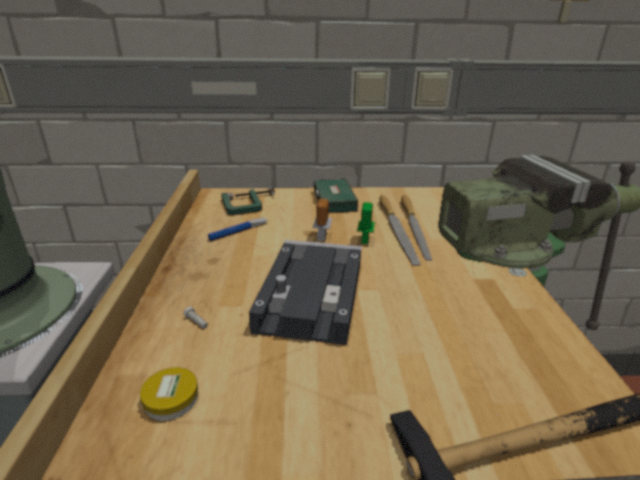

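View pics/top0.png

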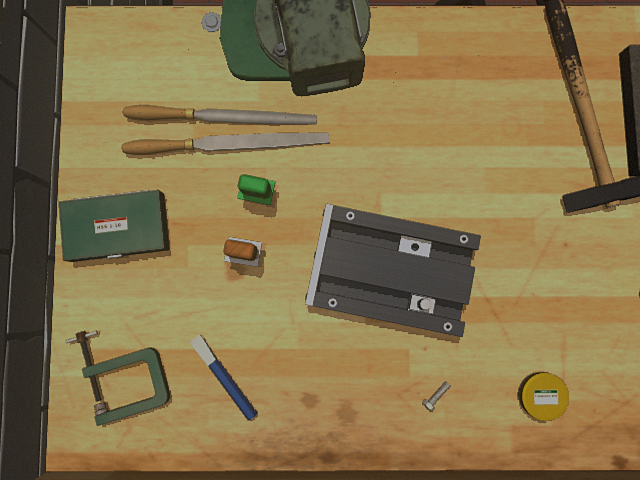

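Side: the wooden scraper is at (322,218), the green look-alike at (366,222), the plate at (310,290), the scrap at (332,296) and the stud at (281,287). Top: the scraper is at (241,250), green at (256,187), the scrap at (415,246) in the far-x slot and the stud at (423,304) in the near slot. 
Candidates for the scraper are the orange-brown one at (241,250), the green one at (256,187), and the files at (160,113) and (160,146). I choose (241,250) and will check it in a close crop.

```bash
python3 - <<'E'
import cv2,numpy as np
a=cv2.imread('pics/top0.png');b=cv2.imread('pics/side0.png')
A=cv2.resize(a[165:345,215:485],None,fx=2.96,fy=2.96,interpolation=cv2.INTER_CUBIC)[:,:800]
cv2.imwrite('pics/c_top.png',A)
B=cv2.resize(b[190:345,245:395],None,fx=3.8,fy=3.8,interpolation=cv2.INTER_CUBIC)
cv2.imwrite('pics/c_side.png',B);print(A.shape,B.shape)
E
```

```text
(533, 799, 3) (589, 570, 3)
```

View pics/c_top.png

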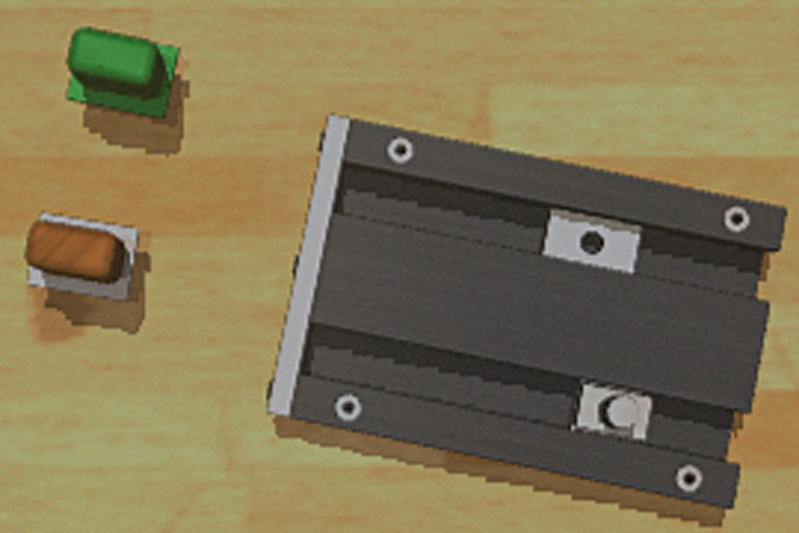

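View pics/c_side.png

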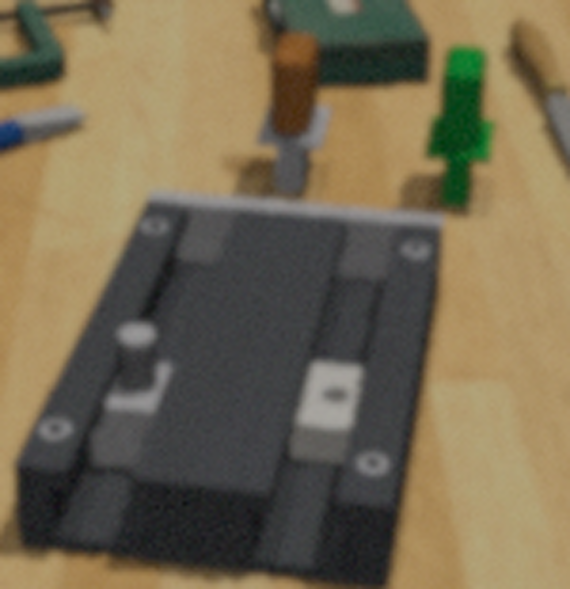

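The crops confirm it: the scraper (wooden grip, steel shoe and blade) is at crop-top (77,252) and crop-side (295,110), with green separate at (115,60). The scrap is at crop-top (592,242), and the plate screws are at (400,150), (736,219), (348,407) and (689,478).

```bash
cat >> h.py <<'E'
from scipy.spatial.transform import Rotation as Ro
def ray(f,p):
    d=np.load(f'pics/{f}.npz'); K=d['K']; R=Ro.from_euler('xyz',d['rotation']).as_matrix()
    v=np.linalg.inv(K)@[p[0],p[1],1]; return d['eye'],R@(v*[1,-1,-1])
def atz(f,p,z):
    e,v=ray(f,p); return e+v*(z-e[2])/v[2]
def tri(f,p,g,q):
    e,v=ray(f,p); a,w=ray(g,q); s=np.linalg.lstsq(np.c_[v,-w],a-e,rcond=None)[0]
    P,Q=e+v*s[0],a+w*s[1]; return (P+Q)/2,np.linalg.norm(P-Q)
def T(x,y): return (x/2.963+215-.33,y/2.963+165-.33)
def S(x,y): return (x/3.8+245-.37,y/3.8+190-.37)
E
python3 - <<'E'
from h import *
np.set_printoptions(precision=4,suppress=True)
t=[(400,150),(736,219),(348,407),(689,478)]; s=[(416,249),(373,463),(155,227),(56,430)]
for a,b in zip(t,s): print('screw',*tri('top0',T(*a),'side0',S(*b)),atz('top0',T(*a),.044))
print('scraper grip top',tri('top0',T(72,248),'side0',S(297,43)))
for n,pts,z in [('corners',[(330,115),(787,207),(730,507),(268,413)],.044),
 ('shoe',[(42,212),(137,230),(127,299),(28,284)],.036),('grip',[(30,222),(122,238),(118,280),(28,264)],.084),
 ('scrap vis',[(552,210),(640,227),(635,274),(544,258)],.028),('hole',[(592,242)],.028),
 ('neck edges far slot',[(345,163),(787,249),(340,212),(768,300)],.044),('barinner',[(349,119),(291,414)],.044),('stud top',[(628,411)],.068),('greenshoe',[(80,45),(180,47),(165,117),(67,100)],.036)]:
    P=np.array([atz('top0',T(*p),z) for p in pts]); print(n,'\n',P,P.mean(0))
    if len(P)==4: print([round(float(np.linalg.norm(P[i]-P[i-1])),4) for i in range(4)])
for n,p,z in [('side scrap corner rear',(312,361),.028),('rear r',(364,367),.028),('front l',(294,429),.028),('front r',(348,434),.028),('hole',(335,395),.028),('blade bottom',(291,193),0),('griptop',(297,43),.086)]:print(n,atz('side0',S(*p),z))
E
```

```text
screw [0.6332 0.0942 0.0443] 0.00049656640434277 [0.6329 0.0942 0.044 ]
screw [ 0.5975 -0.0771  0.0438] 7.889320041029823e-05 [ 0.5975 -0.0771  0.044 ]
screw [0.5022 0.121  0.0436] 7.88023863926448e-05 [0.5022 0.121  0.044 ]
screw [ 0.4665 -0.0504  0.0436] 0.0003779407171140273 [ 0.4667 -0.0503  0.044 ]
scraper grip top (array([0.5796, 0.2554, 0.0872]), np.float64(0.001347719110682422))
corners 
 [[ 0.651   0.13    0.044 ]
 [ 0.6037 -0.1032  0.044 ]
 [ 0.4523 -0.0706  0.044 ]
 [ 0.4992  0.1613  0.044 ]] [0.5515 0.0294 0.044 ]
[0.1551, 0.238, 0.1549, 0.2366]
shoe 
 [[0.6018 0.278  0.036 ]
 [0.5925 0.2291 0.036 ]
 [0.5571 0.2338 0.036 ]
 [0.5647 0.2846 0.036 ]] [0.579  0.2564 0.036 ]
[0.0376, 0.0498, 0.0358, 0.0513]
grip 
 [[0.5919 0.2765 0.084 ]
 [0.5841 0.2316 0.084 ]
 [0.5636 0.2333 0.084 ]
 [0.5714 0.2771 0.084 ]] [0.5778 0.2546 0.084 ]
[0.0205, 0.0456, 0.0205, 0.0445]
scrap vis 
 [[ 0.6038  0.0147  0.028 ]
 [ 0.5949 -0.0309  0.028 ]
 [ 0.5705 -0.0279  0.028 ]
 [ 0.5788  0.0191  0.028 ]] [ 0.587  -0.0062  0.028 ]
[0.0254, 0.0464, 0.0246, 0.0477]
hole 
 [[ 0.5871 -0.0059  0.028 ]] [ 0.5871 -0.0059  0.028 ]
neck edges far slot 
 [[ 0.6262  0.1223  0.044 ]
 [ 0.5822 -0.1027  0.044 ]
 [ 0.601   0.1249  0.044 ]
 [ 0.5562 -0.0923  0.044 ]] [0.5914 0.0131 0.044 ]
[0.2258, 0.2293, 0.2284, 0.2218]
barinner 
 [[0.649  0.1202 0.044 ]
 [0.4987 0.1497 0.044 ]] [0.5738 0.135  0.044 ]
stud top 
 [[ 0.5003 -0.0161  0.068 ]] [ 0.5003 -0.0161  0.068 ]
greenshoe 
 [[0.689  0.2597 0.036 ]
 [0.688  0.2078 0.036 ]
 [0.6512 0.2152 0.036 ]
 [0.6601 0.266  0.036 ]] [0.6721 0.2372 0.036 ]
[0.0296, 0.0519, 0.0375, 0.0515]
side scrap corner rear [0.5777 0.0205 0.028 ]
rear r [0.6015 0.0149 0.028 ]
front l [ 0.5672 -0.0318  0.028 ]
front r [ 0.5905 -0.0361  0.028 ]
hole [ 0.5867 -0.0069  0.028 ]
blade bottom [0.5768 0.2362 0.    ]
griptop [0.5804 0.2582 0.086 ]
```

The triangulated heights (44 mm plate, 87 mm grip top) and sizes agree with the text. 

| Item | Value |
|---|---|
| Plate yaw | about -11.8°, centre (0.5515, 0.0294) |
| Far slot | passes through (0.5926, 0.0208); scrap centre at plate y = -27 mm |
| Scraper | (0.579, 0.2555), yaw about -10° |

I'll grip across its thin sides, with tool yaw about 79°.

>>> move_arm:
  gripper: [1, 1, 1, 1, 1, 1, 1, 1]
  linear:
    - [4, -2, 0]
    - [4, -2, 0]
    - [4, -2, 0]
    - [4, -2, 0]
    - [4, -2, 0]
    - [4, -2, 0]
    - [4, -2, 0]
    - [4, -2, 0]
  twist: [0, 0, 0, 0, 0, 0, 0, 0]

```text
clock: 0.9
position: [0.4726, -0.3084, 0.2312]
tool_rot: [-3.141, 0.0, 0.387]
force: [0.4, -1.5, -0.1]
grip_width: 0.0852
finger_force: 0.0
```

>>> move_arm:
  gripper: [1, 1, 1, 1, 1, 1, 1, 1]
  linear:
    - [0, 0, 0]
    - [0, 0, 0]
    - [0, 0, 0]
    - [0, 0, 0]
    - [0, 0, 0]
    - [0, 0, 0]
    - [0, 0, 0]
    - [0, 0, 0]
  twist: [-8, -8, -8, -8, -8, -8, -8, 0]

```text
clock: 1.7
position: [0.4715, -0.31, 0.231]
tool_rot: [-3.141, -0.0, 1.367]
force: [-0.2, 0.5, -1.0]
grip_width: 0.0859
finger_force: 0.0
```

```bash
cat >> h.py <<'E'
def go(x,y,z,yawdeg):
    s=monitor.observe(); R=Ro.from_euler('xyz',s['tool_rot']).as_matrix()
    d=R.T@(np.array([x,y,z])-s['position'])*100
    print('t',round(s['clock'],2),'pos',s['position'].round(4),'rpy',np.degrees(s['tool_rot']).round(1),'q',s['qpos'].round(2),'F',s['force'].round(1),'w',round(s['grip_width'],4))
    print('shift cm',d.round(2),'twist',round(np.degrees(s['tool_rot'][2])-yawdeg,1))
E
python3 -c "
from h import *
go(.579,.2555,.2,79.5)"
```

```text
t 1.7 pos [ 0.4715 -0.31    0.231 ] rpy [-180.    -0.    78.3] q [ 0.73  0.44 -0.34  1.75  0.17  0.98  0.11] F [-0.2  0.5 -1. ] w 0.0859
shift cm [57.56 -0.94  3.12] twist -1.2
```

>>> move_arm:
  gripper: [1, 1, 1, 1, 0.7, 0.7, 0.7, 0.7]
  linear:
    - [4.8, 0, 0]
    - [4.8, 0, 0]
    - [4.8, 0, 0]
    - [4.8, 0, 0]
    - [4.8, 0, 0]
    - [4.8, 0, 0]
    - [4.8, 0, 0]
    - [4.8, 0, 0]
  twist: [0, 0, 0, 0, 0, 0, 0, 0]

```text
clock: 2.5
position: [0.5506, 0.0678, 0.2313]
tool_rot: [3.142, 0.0, 1.359]
force: [0.8, -0.8, -0.4]
grip_width: 0.0597
finger_force: 0.0
```

>>> move_arm:
  gripper: [0.7, 0.7, 0.7, 0.7, 0.7, 0.7, 0.7]
  linear:
    - [4.8, 0, 0]
    - [4.8, -0.4, 0]
    - [4.8, -0.5, 0]
    - [4.7, 0, 0]
    - [0, 0, 2]
    - [0, 0, 2]
    - [0, 0, 0]
  twist: [0, 0, 0, 0, -1.2, 0, 0]

```text
clock: 3.2
position: [0.5797, 0.2542, 0.1887]
tool_rot: [-3.138, 0.003, 1.382]
force: [0.3, -0.7, -0.0]
grip_width: 0.0597
finger_force: 0.0
```

```bash
python3 -c "
from h import *
go(.579,.2555,.044,79.5)
a=grab('side','side1')['img'];b=grab('top','top1')['img']
A=cv2.resize(a[130:280,250:420],None,fx=2.4,fy=2.4,interpolation=2);B=cv2.resize(b[170:320,190:360],None,fx=2.3,fy=2.4,interpolation=2)
cv2.imwrite('pics/c1.png',np.hstack([A,B])[:,:,::-1])"
```

```text
t 3.2 pos [0.5797 0.2542 0.1887] rpy [-179.8    0.2   79.2] q [-0.22  0.61 -0.44  1.6   0.3   1.   -0.94] F [ 0.3 -0.7 -0. ] w 0.0597
shift cm [ 0.15 -0.04 14.47] twist -0.3
```

View pics/c1.png

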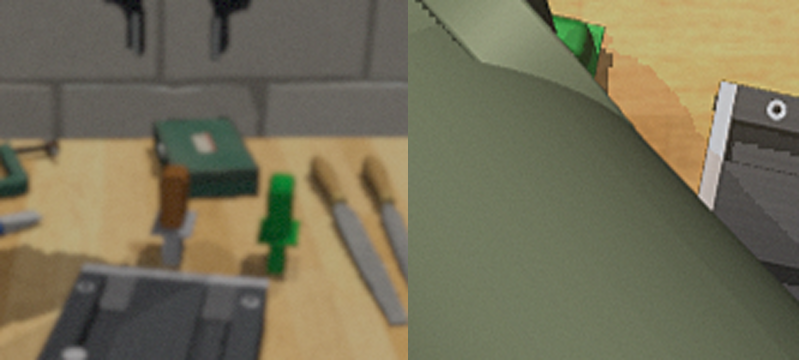

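Side crop: the fingers hang at (178,30), centred over the wooden grip at (174,190) and clear of green at (280,220). Descending.

>>> move_arm:
  gripper: [0.7, 0.7, 0.7, 0.7, 0.7, 0.7]
  linear:
    - [0.1, 0, 4]
    - [0, 0, 4]
    - [0, 0, 3]
    - [0, 0, 2]
    - [0, 0, 1.3]
    - [0, 0, 0]
  twist: [0, 0, 0, 0, 0, 0]

```text
clock: 3.9
position: [0.581, 0.2554, 0.0478]
tool_rot: [-3.141, 0.001, 1.384]
force: [-0.3, -0.2, 0.8]
grip_width: 0.0597
finger_force: 0.0
```

>>> move_arm:
  gripper: [0, 0, 0, 0, 0, 0, 0, 0]
  linear:
    - [0, 0, 0]
    - [0, 0, 0]
    - [0, 0, 0]
    - [0, 0, 0]
    - [0, 0, 0]
    - [0, 0, 0]
    - [0, 0, 0]
    - [0, 0, 0]
  twist: [0, 0, 0, 0, 0, 0, 0, 0]
  squeeze: 80

```text
clock: 4.7
position: [0.5819, 0.2559, 0.0497]
tool_rot: [3.14, -0.001, 1.385]
force: [0.0, -1.3, 8.0]
grip_width: 0.0231
finger_force: 78.2
```

```bash
python3 -c "
from h import *
go(.579,.2555,.045,79.5);d=grab('side','side2')"
```

```text
t 4.7 pos [0.5819 0.2559 0.0497] rpy [ 1.799e+02 -1.000e-01  7.930e+01] q [-0.26  0.79 -0.38  1.68  0.4   0.75 -1.01] F [ 0.  -1.3  8. ] w 0.0231
shift cm [-0.09 -0.28  0.47] twist -0.2
```

>>> move_arm:
  gripper: [0, 0, 0, 0]
  linear:
    - [0, 0, -2]
    - [0, 0, -3]
    - [0, 0, -4]
    - [0, 0, 0]
  twist: [0, 0, 0, 0]

```text
clock: 5.15
position: [0.5833, 0.2569, 0.1439]
tool_rot: [3.136, -0.005, 1.385]
force: [0.2, 1.2, -2.8]
grip_width: 0.0232
finger_force: 79.3
```

```bash
python3 -c "
from h import *
go(.6028,.0698,.136,78.2)"
```

```text
t 5.15 pos [0.5833 0.2569 0.1439] rpy [179.7  -0.3  79.3] q [-0.23  0.66 -0.43  1.63  0.33  0.91 -0.96] F [ 0.2  1.2 -2.8] w 0.0232
shift cm [-18.03   5.37   0.74] twist 1.1
```

>>> move_arm:
  gripper: [0, 0, 0, 0, 0, 0, 0, 0]
  linear:
    - [-2, 0.6, 0]
    - [-3.5, 1.0, 0]
    - [-4, 1.2, 0]
    - [-4, 1.2, 0]
    - [-3, 0.9, 0]
    - [-1.5, 0.5, 0]
    - [0, 0, 0]
    - [0, 0, 0]
  twist: [0, 0, 0, 0, 0, 0, 1.1, 0]

```text
clock: 5.95
position: [0.6009, 0.0695, 0.1384]
tool_rot: [3.142, -0.001, 1.365]
force: [0.5, -0.1, -3.1]
grip_width: 0.0233
finger_force: 79.1
```

```bash
python3 -c "
from h import *
a=grab('side','side3')['img'];b=grab('top','top3')['img']
go(.6028,.0698,.136,78.2)
A=cv2.resize(a[140:340,230:410],None,fx=2.2,fy=2.2,interpolation=2);B=cv2.resize(b[170:370,270:450],None,fx=2.2,fy=2.2,interpolation=2)
cv2.imwrite('pics/c3.png',np.hstack([A,B])[:,:,::-1])"
```

```text
t 6.05 pos [0.6008 0.0703 0.1384] rpy [-180.    -0.    78.4] q [ 0.08  0.63 -0.42  1.72  0.32  0.86 -0.69] F [ 0.2  1.  -3.2] w 0.0234
shift cm [-0.01  0.21  0.24] twist 0.2
```

View pics/c3.png

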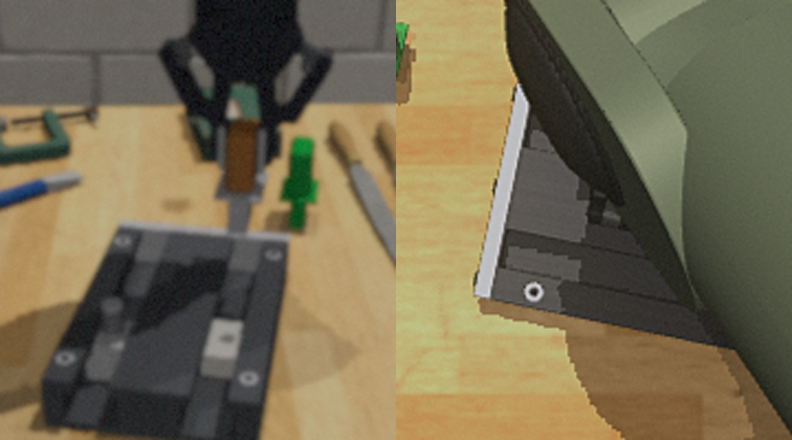

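Side crop: the scraper hangs upright in the fingers, its blade bottom at crop (239,236), over the far slot whose closed end is at (240,250). I'll check this against the held geometry.

```bash
python3 -c "
from h import *
for z in (.084,.0887,.094): print(z,atz('side3',(239/2.2+229.7,237/2.2+139.7),z), 'exp front', np.array([.6008,.0703])-.02*np.array([.204,.979]))
d=np.load('pics/side3.npz');R=Ro.from_euler('xyz',d['rotation']).as_matrix()
for P in ([.5988,.0507,.0887],[.601,.0703,.0887+.086]):
    v=R.T@(np.array(P)-d['eye'])*[1,-1,-1];p=d['K']@v;p=p[:2]/p[2];print(p,(p-[230,140])*2.2)"
```

```text
0.084 [0.5992607  0.05439708 0.084     ] exp front [0.59672 0.05072]
0.0887 [0.59850813 0.04605699 0.0887    ] exp front [0.59672 0.05072]
0.094 [0.59765949 0.0366522  0.094     ] exp front [0.59672 0.05072]
[338.30507458 246.13457867] [238.27116408 233.49607308]
[340.10908814 196.59807348] [242.23999392 124.51576165]
```

>>> move_arm:
  gripper: [0, 0, 0, 0, 0, 0, 0]
  linear:
    - [0, 0.1, 1.5]
    - [0, 0, 1.5]
    - [0, 0, 1.5]
    - [0, 0, 1.2]
    - [0, 0, 0.8]
    - [0, 0, 0.4]
    - [0, 0, 0]
  twist: [0, 0, 0, 0, 0, 0, 0]

```text
clock: 6.75
position: [0.6018, 0.0686, 0.0688]
tool_rot: [-3.141, 0.0, 1.366]
force: [0.6, 0.3, -2.7]
grip_width: 0.0233
finger_force: 79.3
```

>>> move_arm:
  gripper: [0, 0, 0]
  linear:
    - [0, 0, 0.3]
    - [0, 0, 0.3]
    - [0, 0, 0]
  twist: [0, 0, 0]

```text
clock: 7.05
position: [0.6019, 0.0685, 0.0632]
tool_rot: [-3.142, 0.0, 1.366]
force: [0.3, 0.3, -2.6]
grip_width: 0.0231
finger_force: 79.3
```

>>> move_arm:
  gripper: [0, 0, 0]
  linear:
    - [0, 0, 0.1]
    - [0, 0, 0.1]
    - [0, 0, 0]
  twist: [0, 0, 0]

```text
clock: 7.35
position: [0.602, 0.0685, 0.0618]
tool_rot: [3.141, 0.0, 1.366]
force: [-2.2, -0.3, 5.4]
grip_width: 0.0231
finger_force: 80.0
```

```bash
python3 -c "
from h import *
c=np.array([.5515,.0294]);ux=np.array([.979,-.204]);uy=np.array([.204,.979])
p=monitor.observe()['position'][:2]-c;print(p@ux,p@uy)
b=c+.042*ux-.108*uy;go(b[0],b[1],.062,78.2)"
```

```text
0.041494862961796525 0.04861455310900597
t 7.35 pos [0.602  0.0685 0.0618] rpy [180.    0.   78.3] q [ 0.05  0.73 -0.38  1.76  0.38  0.72 -0.74] F [-2.2 -0.3  5.4] w 0.0231
shift cm [-15.66   0.04  -0.02] twist 0.1
```

>>> move_arm:
  gripper: [0, 0, 0, 0, 0, 0, 0, 0]
  linear:
    - [-0.5, 0, -0.1]
    - [-1.2, 0, 0]
    - [-1, 0, 0]
    - [-1, 0, 0]
    - [-1, 0, 0]
    - [-1, 0, 0]
    - [-1, 0, 0]
    - [-1, 0, 0]
  twist: [0, 0, 0, 0, 0, 0, 0, 0]

```text
clock: 8.15
position: [0.5861, -0.0077, 0.0623]
tool_rot: [-3.142, -0.0, 1.366]
force: [0.8, 0.1, -2.0]
grip_width: 0.0229
finger_force: 79.0
```

```bash
python3 -c "
from h import *
c=np.array([.5515,.0294]);ux=np.array([.979,-.204]);uy=np.array([.204,.979])
p=monitor.observe()['position'][:2]-c;print(p@ux,p@uy)
a=grab('side','side4')['img']
b=c+.042*ux-.108*uy;go(b[0],b[1],.0628,78.2)
cv2.imwrite('pics/c4.png',cv2.resize(a[150:370,230:430],None,fx=2.6,fy=2.6,interpolation=2)[:,:,::-1])"
```

```text
0.04141227165493812 -0.029251732957508682
t 8.2 pos [ 0.5857 -0.0097  0.0622] rpy [-1.80e+02  1.00e-01  7.82e+01] q [ 0.18  0.71 -0.38  1.81  0.39  0.7  -0.63] F [ 0.3 -3.2 -2.4] w 0.0228
shift cm [-7.67  0.06 -0.05] twist -0.0
```

View pics/c4.png

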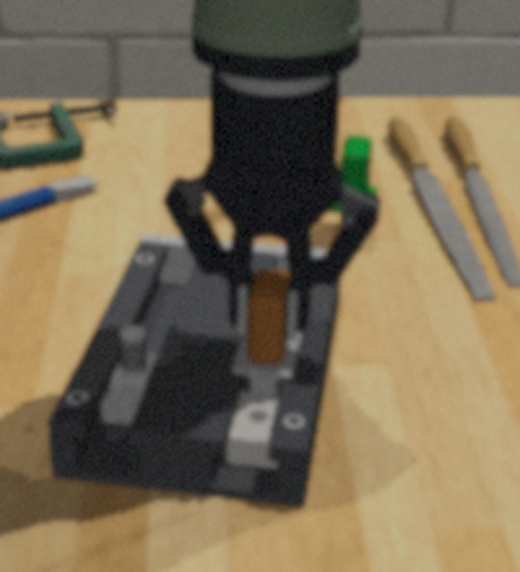

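The side view shows the scrap at (255,430), pushed by the blade at (263,385) towards the open end. The stud at (133,350) is untouched. I'll keep pushing.

>>> move_arm:
  gripper: [0, 0, 0, 0, 0, 0, 0, 0]
  linear:
    - [-1, 0, 0]
    - [-1, 0, 0]
    - [-1, 0, 0]
    - [-1, 0, 0]
    - [-0.8, 0, 0]
    - [-0.7, 0, 0]
    - [-0.6, 0, 0]
    - [-0.5, 0, 0]
  twist: [0, 0, 0, 0, 0, 0, 0, 0]

```text
clock: 9.0
position: [0.5727, -0.0719, 0.0623]
tool_rot: [-3.141, 0.0, 1.366]
force: [-0.1, 0.0, -3.3]
grip_width: 0.0234
finger_force: 79.0
```

>>> move_arm:
  gripper: [0, 0, 0, 0]
  linear:
    - [-0.5, 0, 0]
    - [-0.5, 0, 0]
    - [0, 0, 0]
    - [0, 0, 0]
  twist: [0, 0, 0, 0]

```text
clock: 9.4
position: [0.5708, -0.0812, 0.0623]
tool_rot: [-3.142, -0.0, 1.366]
force: [0.3, -0.6, -2.9]
grip_width: 0.0232
finger_force: 78.9
```

```bash
python3 -c "
from h import *
c=np.array([.5515,.0294]);ux=np.array([.979,-.204]);uy=np.array([.204,.979])
p=monitor.observe()['position'][:2]-c;print(p@ux,p@uy)
a=grab('side','side5')['img']
b=c+.042*ux-.108*uy;go(b[0],b[1],.0628,78.2)
cv2.imwrite('pics/c5.png',cv2.resize(a[200:400,240:440],None,fx=3,fy=3,interpolation=2)[:,:,::-1])"
```

```text
0.04145658585548602 -0.10437353376588346
t 9.45 pos [ 0.5708 -0.081   0.0623] rpy [180.   -0.   78.3] q [ 0.31  0.7  -0.39  1.84  0.4   0.68 -0.51] F [ 0.5  0.3 -3.4] w 0.0231
shift cm [-0.38  0.05 -0.05] twist 0.1
```

View pics/c5.png

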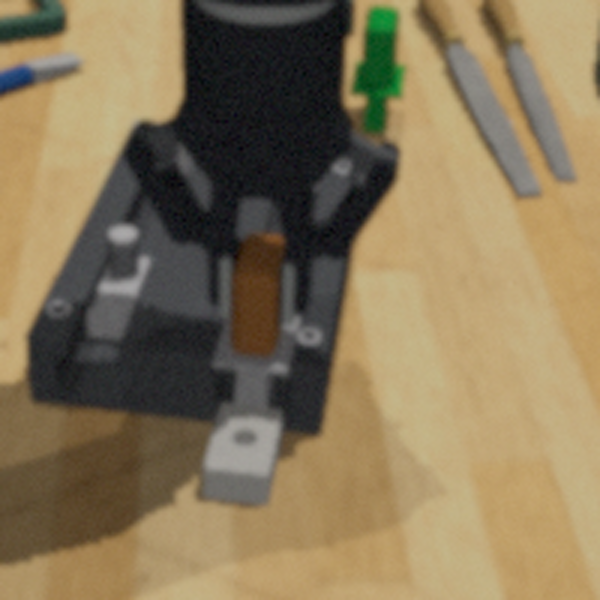

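The scrap lies beyond the open end at (242,460), apparently flat and just clear. I'll nudge it 7 mm more for clearance, back off, then lift.

>>> move_arm:
  gripper: [0, 0, 0, 0, 0, 0, 0]
  linear:
    - [-0.3, 0, 0]
    - [-0.4, 0, 0]
    - [0, 0, 0]
    - [0.5, 0, 0]
    - [1, 0, 0]
    - [1, 0, 0]
    - [0, 0, 0]
  twist: [0, 0, 0, 0, 0, 0, 0]

```text
clock: 10.15
position: [0.5749, -0.0611, 0.0624]
tool_rot: [3.141, -0.001, 1.369]
force: [0.4, 0.3, -2.9]
grip_width: 0.0231
finger_force: 78.9
```

>>> move_arm:
  gripper: [0, 0, 0, 0, 0, 0]
  linear:
    - [0, 0, -1]
    - [0, 0, -2]
    - [0, 0, -2.5]
    - [0, 0, -2.5]
    - [0, 0, -1]
    - [0, 0, 0]
  twist: [0, 0, 0, 0, 0, 0]

```text
clock: 10.75
position: [0.575, -0.064, 0.1537]
tool_rot: [3.139, 0.0, 1.365]
force: [-0.7, -0.6, -2.5]
grip_width: 0.0233
finger_force: 79.0
```

```bash
python3 -c "
from h import *
go(.578,.2555,.152,79)"
```

```text
t 10.75 pos [ 0.575  -0.064   0.1537] rpy [179.9   0.   78.2] q [ 0.32  0.57 -0.45  1.78  0.32  0.86 -0.47] F [-0.7 -0.6 -2.5] w 0.0233
shift cm [31.34 -6.23  0.15] twist -0.8
```

>>> move_arm:
  gripper: [0, 0, 0, 0, 0, 0, 0, 0]
  linear:
    - [2, -0.4, 0]
    - [3.5, -0.7, 0]
    - [4.5, -0.9, 0]
    - [4.8, -0.9, 0]
    - [4.8, -0.9, 0]
    - [4.8, -0.9, 0]
    - [4, -0.8, 0]
    - [2.9, -0.7, 0]
  twist: [0, 0, 0, 0, 0, 0, 0, 0]

```text
clock: 11.55
position: [0.5763, 0.2584, 0.1508]
tool_rot: [-3.14, 0.0, 1.368]
force: [0.8, -0.7, -2.8]
grip_width: 0.0232
finger_force: 79.0
```

>>> move_arm:
  gripper: [0, 0, 0, 0, 0, 0, 0, 0]
  linear:
    - [0, 0, 0]
    - [0, 0, 2]
    - [0, 0, 2]
    - [0, 0, 2]
    - [0, 0, 2]
    - [0, 0, 1]
    - [0, 0, 0.5]
    - [0, 0, 0]
  twist: [0, 0, 0, 0, 0, 0, 0, 0]

```text
clock: 12.35
position: [0.5772, 0.2551, 0.0568]
tool_rot: [-3.141, 0.001, 1.366]
force: [-0.0, 0.3, -2.6]
grip_width: 0.0229
finger_force: 79.1
```

```bash
python3 -c "
from h import *
go(.578,.2555,.05,79)"
```

```text
t 12.35 pos [0.5772 0.2551 0.0568] rpy [-180.     0.    78.3] q [-0.25  0.78 -0.4   1.69  0.41  0.76 -1.05] F [-0.   0.3 -2.6] w 0.0229
shift cm [0.05 0.07 0.68] twist -0.7
```

Contact is expected at z ≈ 0.0495–0.050.

>>> move_arm:
  gripper: [0, 0, 0, 0]
  linear:
    - [0, 0, 0.3]
    - [0, 0, 0.3]
    - [0, 0, 0.1]
    - [0, 0, 0]
  twist: [0, 0, 0, 0]

```text
clock: 12.75
position: [0.5775, 0.2554, 0.0504]
tool_rot: [3.142, 0.0, 1.366]
force: [-0.5, -0.5, -3.2]
grip_width: 0.023
finger_force: 79.1
```

>>> move_arm:
  gripper: [0, 0, 0]
  linear:
    - [0, 0, 0.1]
    - [0, 0, 0]
    - [0, 0, 0]
  twist: [0, 0, 0]

```text
clock: 13.05
position: [0.5776, 0.2556, 0.0498]
tool_rot: [3.141, -0.0, 1.366]
force: [-2.1, -1.6, 5.8]
grip_width: 0.023
finger_force: 80.1
```

>>> move_arm:
  gripper: [0.4, 0.5, 0.6, 0.7, 0.7, 0.7]
  linear:
    - [0, 0, 0]
    - [0, 0, 0]
    - [0, 0, 0]
    - [0, 0, 0]
    - [0, 0, 0]
    - [0, 0, 0]
  twist: [0, 0, 0, 0, 0, 0]

```text
clock: 13.65
position: [0.5774, 0.2555, 0.0493]
tool_rot: [-3.142, -0.0, 1.366]
force: [0.6, -0.3, 0.1]
grip_width: 0.0597
finger_force: 0.0
```

>>> move_arm:
  gripper: [0.7, 0.7, 0.7, 0.7, 0.7, 0.7, 0.7, 0.7]
  linear:
    - [0, 0, -1]
    - [0, 0, -2]
    - [0, 0, -3]
    - [0, 0, -4]
    - [0, 0, -4]
    - [0, 0, -4]
    - [-4, 0, 0]
    - [-4, 0, 0]
  twist: [0, 0, 0, 0, 0, 0, 0, 0]

```text
clock: 14.45
position: [0.561, 0.1772, 0.2311]
tool_rot: [3.14, -0.001, 1.368]
force: [0.7, -1.5, -0.4]
grip_width: 0.0598
finger_force: 0.0
```

>>> move_arm:
  gripper: [0.7, 0.7, 0.7, 0.7, 0.7, 0.7, 0.7, 0.7]
  linear:
    - [-4.5, -1, 0]
    - [-4.5, -1.5, 0]
    - [-4.5, -1.5, 0]
    - [-4.5, -1.5, 0]
    - [-4.5, -1.5, 0]
    - [-4.5, -1.5, 0]
    - [-4.5, -1.5, 0]
    - [-4.5, -1.5, 0]
  twist: [0, 0, 0, 0, 0, 0, 0, 0]

```text
clock: 15.25
position: [0.3742, -0.1533, 0.2301]
tool_rot: [3.14, 0.0, 1.366]
force: [1.0, -0.3, -0.2]
grip_width: 0.0601
finger_force: 0.0
```

>>> move_arm:
  gripper: [0.7, 0.7, 0.7, 0.7]
  linear:
    - [-4, 0, 0]
    - [-3, 0, 0]
    - [0, 0, 0]
    - [0, 0, 0]
  twist: [0, 0, 0, 0]

```text
clock: 15.65
position: [0.361, -0.2206, 0.2298]
tool_rot: [3.141, 0.0, 1.365]
force: [0.8, 0.1, -0.2]
grip_width: 0.0598
finger_force: 0.0
```

```bash
python3 -c "
from h import *
go(.5,-.3,.2,79)
b=grab('top','top6')['img'];a=grab('side','side6')['img']
A=cv2.resize(a[190:390,220:420],None,fx=2,fy=2,interpolation=2);B=cv2.resize(b[150:350,210:530][:, :],None,fx=1.25,fy=2,interpolation=2)
cv2.imwrite('pics/c6.png',np.hstack([A,B])[:,:,::-1])"
```

```text
t 15.65 pos [ 0.361  -0.2206  0.2298] rpy [180.    0.   78.2] q [ 0.72  0.22 -0.36  2.09  0.1   0.85  0.09] F [ 0.8  0.1 -0.2] w 0.0598
shift cm [-4.93 15.23  2.99] twist -0.8
```

View pics/c6.png

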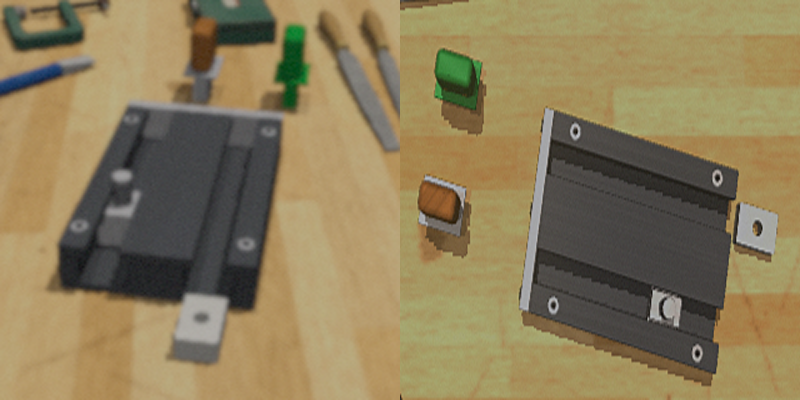

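Final view: the scrap lies flat just beyond the open end (right crop (756,228)). The scraper stands upright at (440,203), the stud is still in its slot at (667,307), and the arm is clear. I'll check the clearance, then hand in.

```bash
python3 -c "
from h import *
c=np.array([.5515,.0294]);ux=np.array([.979,-.204]);uy=np.array([.204,.979])
h=atz('top6',(357/1.25+209.7,228/2+149.7),.02)[:2]-c;h2=atz('side6',(201/2+219.7,317/2+189.7),.02)[:2]-c
print(h@ux,h@uy,h2@ux,h2@uy)
if h@uy<-.146 and h2@uy<-.146: print(bot.job_done())"
```

```text
0.04210204133751241 -0.15564415599149872 0.04168156775322196 -0.15632631340906505
the job is handed in; nothing more can be done
None
```

The job is handed in: the offcut lies flat on the bench about 12 mm beyond the open end of its slot, the scraper stands upright back where it started, and the stud is still in the other slot.

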